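# Release two catches and hold the incubator gate open

### The arm

A 6-joint arm with a two-finger parallel gripper is mounted at the origin on the work surface. World frame = base frame: x ahead of the robot, y to its left, z up, the work surface at z = 0. Lengths are in m, angles in rad, forces in N, time in s.
With the tool pointing down it reaches from about 0.35 to 0.875 m from the base axis. Payload 4.2 kg.
Tool frame: the origin (TCP) lies on the front face of the gripper's body, between the roots of the fingers; the fingertips stand 70 mm ahead of it and the grasp point (between the pads) lies 51 mm ahead of it; z points along the fingers, y is the direction in which the jaws open and shut (so a half turn about z gives the same grasp; the last joint's range is limited). The gripper opens to 87 mm and grips with 3 to 60 N. Pads are 19 mm wide; open, the fingers measure 117 mm over their backs; the gripper's body (75 mm by 190 mm) begins 51 mm behind the grasp point.
Start: joints at [1.561, 0.385, 0.008, 0, -1.194, -0.259], TCP at [0.166, 0.603, 0.292] pointing down, gripper open.
Joint ranges: [-3.14, 3.14], [-1.21, 2.06], [-1.07, 1.41], [-3.16, 2.05], [-2.99, -0.16], [-3.1, 3.1]. Speed limits (rad/s): [2.79, 2.79, 3.14, 3.14, 3.14, 3.14].

### API

Orientations are given as a unit quaternion [x, y, z, w].
In Python, from cell import * gives the robot as it stands. The module is installed in compiled form; this text tells all that it offers.
- The arm moves only by the tool jog_arm, never from a script. Its argument "plan" is one flat list of numbers, 7 for each row, row after row: the shift along the tool's x, y, z in mm, then the turn, a rotation vector about the tool's x, y, z in degrees, then the opening, from 0 (shut) to 1 (fully open). In form: [tx, ty, tz, ax, ay, az, jaw, tx, ty, tz, ax, ay, az, jaw, ...]. A call has exactly 5 rows; each row shifts and turns the pose as measured when the row begins, along the tool's axes as they then stand; what a row does not reach is not made up. A row lasts 1/10 s, in which the tool goes at most 50 mm and 8.59 degrees, less where a joint would pass 70% of its speed; a pose out of reach is approached as far as the arm can. A call is refused whole if a number of a shift passes 50 or a number of a turn 8.59, either way. A call with a gripper value outside its range is refused whole. The fingers move at their own pace and stop on an object; "squeeze" is the grip in N (left out, the last holds). Time passes only in rows, so rows that do not move let the fingers close, or fill a call up. It gives the time, the measured TCP pose, the force and the opening at its end, in the units of the state.
- observe(): the state, without advancing time (a new reading comes with each control period).
- grab_frame(name): name is "scene" or "side" or "wrist"; returns the picture (384x512x3 uint8, blue, green, red); there is no depth.
- camera_params(name): a dict with "vfov" (degrees; the focal length in pixels is half the picture's height over the tangent of half this angle, whatever the lens; pixels are square), "cx", "cy" (the principal point, pixels), "rvec" (rotation vector, rad) and "tvec" (3), from world to camera coordinates, as OpenCV has them. Camera axes: x right, y down, z forward; pixel columns grow to the right and rows downward; lengths in m; the calibration is good to about 2 mm. The wrist camera is an equidistant fisheye: a pixel r from the principal point sees the ray r / f radians off the axis. A picture is of the moment at which its call begins: read the wrist's pose just before it. camera_params takes no time and is no camera call; for the wrist camera it gives the pose at the moment of the call.
- job_done(): hands the job in, once; it reports no verdict.
The state is a dict: "time_s": time; "joint_positions": joint angles; "joint_velocities": joint speeds; "joint_torque": joint torques, N m; "eef_pos": TCP position; "tcp_rot": TCP orientation; "force": force on the tool from outside, world axes, zero at the start; "ft_torque": the same for the moment, N m; "gripper_width": finger opening in m.
Only numpy, scipy, OpenCV 4.12 (cv2) and the standard library are available. Lean on these libraries where they do the work, as an engineer would, in place of code of your own. Each camera call takes 0.05 s, during which the arm holds its last target.

### The job

My hands are full with a sample rack, so please open the small white bench incubator for me: pinch the yellow catch on its top fully home, and only after that the blue catch fully home. Then take the clear gate by its orange handle post, swing it out past the half-way click until you feel it meet the black rubber stop, and finish while still holding the handle so that the gate stays pressed lightly on the stop (its spring swings it shut if let go). Do not slam it, and leave the bottle, the tip box and the tube rack where they stand.

Things in the scene. Friction and masses are not known exactly. Their poses are not given: they have to be found in the camera images.
- housing: white bench incubator, fixed, 200 deep (x) x 230 wide (y) x 140 high; origin at the centre of its underside; its open front with the gate faces its -x (to the robot). A grey apron with a steel rib 8 mm high lies before it. The two catches stand on top near the front edge, 110 mm apart along y, either colour on either side
- yellow_pinch (a point): centre of the squeezed yellow catch, level with the top of its tabs (182 above the table); axes parallel to the housing's. Two upright tabs, 8 thick (y), 24 wide (x), free for the upper 30 mm: the fixed tab spans y +2 to +10 from here, the sliding tab y -22 to -14 when out, -10 to -2 when home. Two fingers closing along y, centred here, squeeze it from 32 to 20 mm overall
- blue_pinch (a point): the same point of the blue catch, which is of the same make, sizes and axes
- yellow_catch (a joint): travel of the yellow catch's sliding tab in m, towards its fixed tab: 0 out (locking; starts at 0 to 0.003), 0.012 fully home. Moving it takes about 3 N; it stays where it is left. Until drawn, its steel bolt holds a lug of the gate
- blue_catch (a joint): travel of the blue catch's sliding tab in m: the same range, force and behaviour
- gate_hinge (a point): point on the gate's upright hinge axis, at the left front corner of the housing (as seen from the robot) at the height of its top, 140 above the table; fixed
- gate (a joint): opening of the gate in rad: 0 shut, across the front; grows as the free side swings out towards the robot, clockwise seen from above. Spring-closed (0.08 N m when shut, 0.27 N m at 1.5 rad). A roller under it clicks over the rib at about 0.95 rad, taking up to some 5 N more at the handle. The rubber stop meets it between 1.3 and 1.7 rad
- pane: the gate's clear panel in an aluminium frame, 210 long, 10 thick, 16 to 143 above the table; origin on the hinge axis at table height; the panel runs from the hinge along its own -y. Two steel lugs stand up to 162 above the table behind its top edge, 67 and 177 mm from the hinge
- handle: upright round orange handle post on the gate's top edge, 16 in diameter, 65 tall (140 to 205 above the table), 122 from the hinge axis; origin at the centre of its foot, turns with the gate
- handle_top (a point): centre of the handle post's top end, 205 above the table
- bumper: the stop: a black rubber block 22 x 18 x 30, centre 65 above the table, on a fixed steel arm left of the gate's swing; origin on the hinge axis at table height. The block's centre lies at x -90, y +15 mm in its frame. The gate lies along the frame's -x when it touches (gate value about 1.57 rad less this frame's yaw relative to the housing)
- bottle: clear round bottle with a white cap, 64 in diameter, 130 tall; origin at the centre of its underside; leave alone
- tip_box: pipette tip box, 122 x 82 x 70, clear with a yellow top; origin at the centre of its underside; leave alone
- tube_rack: flat yellow tube rack, 200 x 70 x 28; origin at the centre of its underside; leave alone
There are look-alikes about, which are no part of the job. Leave any green or turquoise look-alike of the bumper alone.

How it is judged:
On the way, in this order (a step that is already met when the one before it is completed fails the run):
1. the yellow catch is squeezed home (value of joint yellow_catch above 0.01 m and value of joint blue_catch below 0.006 m), for 0.1 s.
2. then the blue catch is squeezed home (value of joint yellow_catch above 0.009 m and value of joint blue_catch above 0.01 m), for 0.1 s.
3. the gate is swung past its click (value of joint gate above 1.1 rad), for 0.1 s.
At the end, for the whole second after the job is handed in: both catches home (over 9 mm), the gate at rest over 1.2 rad open, pressed on the rubber stop with 0.8 to 30 N, the fingers still on the handle post with over 1 N, the bystanders within 30 mm of where they stood (value of joint each of yellow_catch, blue_catch above 0.009 m and value of joint gate above 1.2 rad and contact force between pane and bumper between 0.8 and 30 N and contact force between the fingers and handle above 1 N and velocity of joint gate between -0.05 and 0.05 rad/s and distance of each of bottle, tip_box, tube_rack from where it was at the start of the episode below 0.03 m); the arm keeps its last pose, push and grip.
It fails at once if the blue catch is drawn (over 6 mm) before the yellow one is home (value of joint blue_catch above 0.006 m and value of joint yellow_catch below 0.009 m).
It fails at once if the gate is slammed or forced on the stop (over 45 N) (contact force between pane and bumper above 45 N).
It fails at once if the bottle, tip box or tube rack is moved by over 30 mm (distance of any of bottle, tip_box, tube_rack from where it was at the start of the episode above 0.03 m).
It also fails if it takes over 72 s, if anything falls off the work surface, if the arm or the gripper's body presses on something with over 40 N, if the wrist force passes 120 N, or if a joint passes its speed limit or range.

## Working session

There is one attempt and no reset: what is moved stays moved. The work goes in short steps, Python scripts to look and compute and a tool call to move; the robot and the scene stay as the last step left them, time stands still between calls to the robot, and variables do not carry over. Pictures are saved under pics/ and viewed, and the job is handed in when it is done.

Besides the shell and the picture viewer there is one more tool, called after ">>>" as name(argument=value, ...) on one line, values as JSON. jog_arm: Moves the arm, as the interface text tells. Its arguments: {"type":"object","properties":{"plan":{"type":"array","items":{"type":"number"}},"squeeze":{"type":"number"}},"required":["plan"]}

```bash
mkdir -p pics
python3 - <<'E'
from cell import *
import cv2
s=observe();print({k:s[k] for k in s})
for n in("scene","side","wrist"):
    p=camera_params(n);print(n,p)
    cv2.imwrite(f"pics/{n}0.png",grab_frame(n))
print(observe()["time_s"])
E
```

```text
{'time_s': 0.0, 'joint_positions': array([ 1.56060956e+00,  3.85569008e-01,  6.60837790e-03, -5.11242276e-04,
       -1.19395837e+00, -2.58595291e-01]), 'joint_velocities': array([-0.0007339 , -0.00068489, -0.0012049 , -0.0010538 , -0.00021096,
       -0.00055774]), 'joint_torque': array([ 3.49292650e-04, -3.90671933e+01,  1.87411702e+01,  4.21970040e+00,
        1.11093177e-02, -1.87196479e-04]), 'eef_pos': array([0.16582972, 0.60213359, 0.29114326]), 'tcp_rot': array([ 9.90969881e-01, -1.34080242e-01, -1.04270670e-04,  1.08259562e-03]), 'force': array([-0.03092546,  0.736391  , -0.31487618]), 'ft_torque': array([-0.02069971, -0.06291386, -0.00182929]), 'gripper_width': 0.08706966048764249}
scene {'vfov': 54.82343053876943, 'cx': 260.4349867566817, 'cy': 184.54234742332414, 'rvec': array([ 0.34993099, -3.04833834,  0.48054969]), 'tvec': array([0.52867496, 0.14400344, 1.37559051])}
side {'vfov': 57.41710914732264, 'cx': 254.87763104584738, 'cy': 190.93006540964896, 'rvec': array([ 2.44890333, -0.11385688,  0.02528553]), 'tvec': array([-0.53594904,  0.17039948,  1.0896022 ])}
wrist {'vfov': 65.70646984690485, 'cx': 255.12667624826116, 'cy': 191.05174191869335, 'rvec': array([-1.8009588 ,  2.36264586,  0.29869556]), 'tvec': array([ 0.623253  , -0.02931643,  0.39057928])}
0.15
```

View pics/scene0.png

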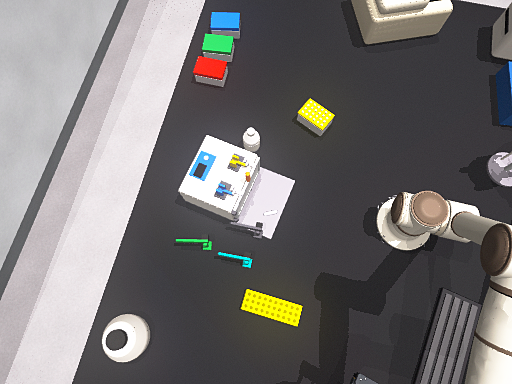

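View pics/side0.png

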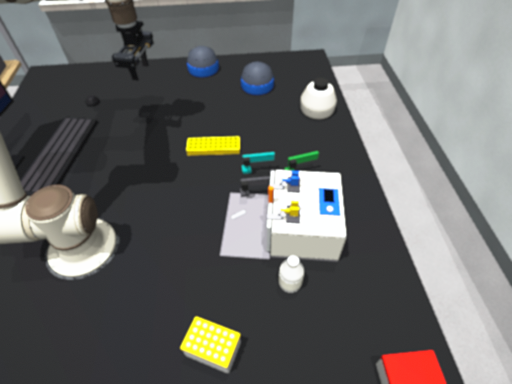

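View pics/wrist0.png

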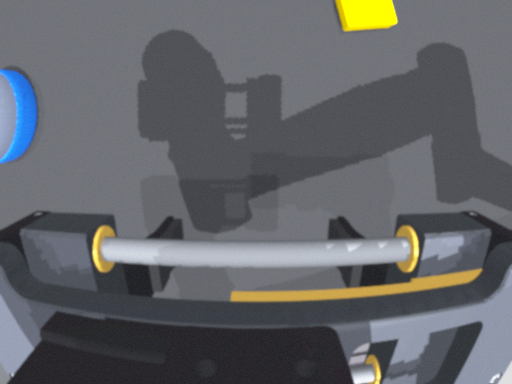

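The scene view shows the incubator at about (220,175) with the yellow catch at (238,161), the blue one at (226,188) and the orange post at (248,177). In the side view it is at (305,210). I'll enlarge both crops and set up ray-casting helpers.

```bash
cat > h.py <<'E'
import numpy as np, cv2
from cell import *
from scipy.spatial.transform import Rotation as R
def ray(n,u,v,P=None):
    p=P or camera_params(n); f=192/np.tan(np.radians(p['vfov']/2))
    x=(u-p['cx'])/f; y=(v-p['cy'])/f
    if n=='wrist':
        r=np.hypot(x,y); d=np.array([x/r*np.sin(r),y/r*np.sin(r),np.cos(r)]) if r>0 else np.array([0,0,1.])
    else: d=np.array([x,y,1.])
    M=cv2.Rodrigues(p['rvec'])[0]; o=-M.T@p['tvec']; d=M.T@d
    return o,d/np.linalg.norm(d)
def onz(n,u,v,z,P=None):
    o,d=ray(n,u,v,P); return o+d*(z-o[2])/d[2]
def tri(*obs):
    A=np.zeros((3,3));b=np.zeros(3);rs=[ray(*o) for o in obs]
    for o,d in rs:
        Q=np.eye(3)-np.outer(d,d);A+=Q;b+=Q@o
    x=np.linalg.solve(A,b)
    return x,[np.linalg.norm(np.cross(x-o,d)) for o,d in rs]
def proj(n,X,P=None):
    p=P or camera_params(n); f=192/np.tan(np.radians(p['vfov']/2))
    c=cv2.Rodrigues(p['rvec'])[0]@np.asarray(X)+p['tvec']
    if n=='wrist':
        r=np.hypot(c[0],c[1]);t=np.arctan2(r,c[2]);return p['cx']+f*t*c[0]/r,p['cy']+f*t*c[1]/r
    return p['cx']+f*c[0]/c[2],p['cy']+f*c[1]/c[2]
E
python3 - <<'E'
from h import *
a=cv2.imread('pics/scene0.png')[120:260,160:310]; cv2.imwrite('pics/scene0c.png',cv2.resize(a,None,fx=5,fy=4.2857 if 0 else 4,interpolation=cv2.INTER_CUBIC)[:, :])
b=cv2.imread('pics/side0.png')[140:310,210:360]; cv2.imwrite('pics/side0c.png',cv2.resize(b,None,fx=3.5,fy=3.5,interpolation=cv2.INTER_CUBIC))
E
```

```text
(no output)
```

View pics/scene0c.png

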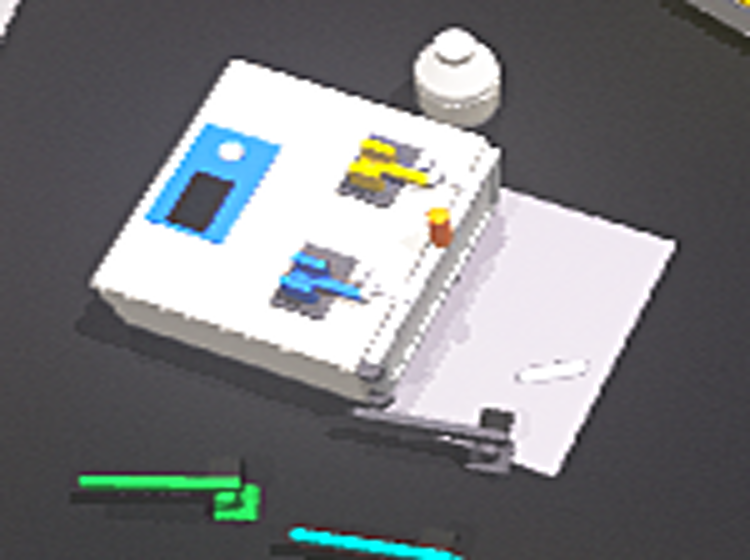

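View pics/side0c.png

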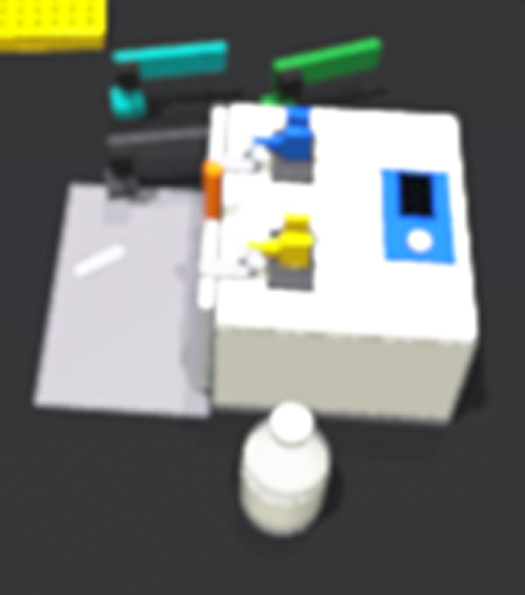

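Run:
```python
from h import *
S=lambda x,y:('scene',160+x/5,120+y/4)
D=lambda x,y:('side',210+x/3.5,140+y/3.5)
for nm,s,d in [('backR',(232,58),(475,330)),('backL',(95,288),(458,115)),('frontL',(375,372),(215,107)),('frontR',(490,145),(217,325))]:
    print(nm,onz(*S(*s),.14).round(4),onz(*D(*d),.14).round(4))
print('post',tri(S(438,213),D(212,166)),onz(*S(438,213),.205),onz(*D(212,163),.205))
print('yel fixed?',onz(*S(377,148),.182),onz(*S(366,168),.182),onz(*D(296,218),.182),onz(*D(296,238),.182))
print('blue',onz(*S(310,260),.182),onz(*S(298,280),.182),onz(*D(298,115),.182),onz(*D(296,132),.182))
print('bumper',onz(*S(497,420),.08),onz(*D(120,175),.08))
```

```text
backR [ 0.7714 -0.124   0.14  ] [ 0.7737 -0.122   0.14  ]
backL [0.8043 0.1057 0.14  ] [0.8152 0.0984 0.14  ]
frontL [0.5994 0.1337 0.14  ] [0.603  0.1292 0.14  ]
frontR [ 0.5711 -0.0839  0.14  ] [ 0.5773 -0.0985  0.14  ]
post (array([0.5844191 , 0.00800041, 0.20374387]), [np.float64(0.0001104345230371058), np.float64(0.00011043452303713291)]) [0.58416077 0.00843193 0.205     ] [0.58473897 0.01002949 0.205     ]
yel fixed? [ 0.64127345 -0.04706186  0.182     ] [ 0.64403242 -0.02766851  0.182     ] [ 0.6462638  -0.03308131  0.182     ] [ 0.64313813 -0.05235813  0.182     ]
blue [0.6599102  0.06017426 0.182     ] [0.66316579 0.07877985 0.182     ] [0.66541533 0.07459476 0.182     ] [0.66069181 0.05590022 0.182     ]
bumper [0.51321674 0.14296521 0.08      ] [0.51468688 0.108844   0.08      ]
```

Run:
```python
from h import *
s=observe();T=R.from_quat(s['tcp_rot']);p=camera_params('wrist')
M=cv2.Rodrigues(p['rvec'])[0];o=-M.T@p['tvec']
print('tool axes\n',T.as_matrix().round(3));print('cam in tool',T.inv().apply(o-s['eef_pos']).round(4),'axis',T.inv().apply(M[2]).round(3),'right',T.inv().apply(M[0]).round(3))
d=np.array([.54,-.0,.30])-s['eef_pos'];print('to look in tool mm',(T.inv().apply(d)*1000).round(1))
```

```text
tool axes
 [[ 0.964 -0.266 -0.   ]
 [-0.266 -0.964 -0.002]
 [ 0.     0.002 -1.   ]]
cam in tool [ 0.069   0.0003 -0.0924] axis [-0.251  0.001  0.968] right [ 0.001  1.    -0.001]
to look in tool mm [520.7 481.2  -7.7]
```

>>> jog_arm(plan=[30,28,-2,0,0,0,1,35,32,0,0,0,0,1,35,32,0,0,0,0,1,35,32,0,0,0,0,1,35,32,0,0,0,0,1], squeeze=40)

```text
time_s: 0.65
eef_pos: [0.2891, 0.4045, 0.2901]
tcp_rot: [0.992, -0.13, -0.0, 0.003]
force: [0.5, 0.0, -0.3]
gripper_width: 0.0871
```

>>> jog_arm(plan=[35,32,0,0,0,0,1,35,32,0,0,0,0,1,35,32,0,0,0,0,1,35,32,0,0,0,0,1,35,32,0,0,0,0,1])

```text
time_s: 1.15
eef_pos: [0.4196, 0.1953, 0.2911]
tcp_rot: [0.992, -0.128, -0.0, 0.003]
force: [0.2, 0.3, 0.8]
gripper_width: 0.0872
```

>>> jog_arm(plan=[35,32,0,0,0,-2,1,35,32,0,0,0,-2,1,35,32,0,0,0,-2,1,35,32,0,0,0,-1,1,20,20,0,0,0,0,1])

```text
time_s: 1.65
eef_pos: [0.5515, 0.0089, 0.2918]
tcp_rot: [0.998, -0.066, -0.0, 0.002]
force: [-0.3, 0.1, 1.0]
gripper_width: 0.087
```

Run:
```python
from h import *
import pickle
p=camera_params('wrist');im=grab_frame('wrist');cv2.imwrite('pics/w1.png',im);pickle.dump(p,open('w1.pkl','wb'))
s=observe();print(s['time_s'],s['eef_pos'],s['force'],s['joint_positions'])
```

```text
1.7 [0.55314111 0.00704875 0.29144906] [ 2.84818971 -0.99977426  1.34601464] [ 0.30815716  0.26361951 -0.17366361  0.00584776 -1.13556257  1.12612888]
```

View pics/w1.png

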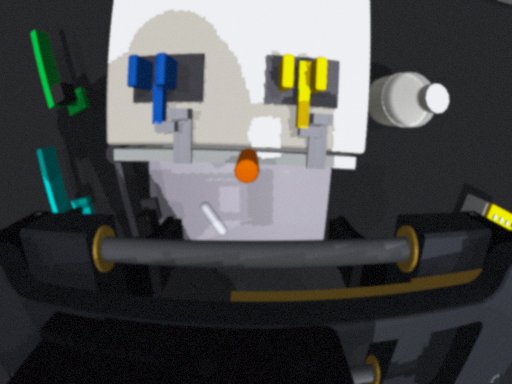

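Run:
```python
from h import *
a=cv2.imread('pics/w1.png')[30:190,100:370]
cv2.imwrite('pics/w1c.png',cv2.resize(a[:,0:130],None,fx=3.6*1.6,fy=3.6,interpolation=cv2.INTER_CUBIC) if 0 else cv2.resize(a,None,fx=2.95,fy=2.95,interpolation=cv2.INTER_CUBIC))
b=a[10:110]; cv2.imwrite('pics/w1d.png',np.hstack([cv2.resize(b[:,10:110],(390,390),interpolation=cv2.INTER_CUBIC),cv2.resize(b[:,145:245],(390,390),interpolation=cv2.INTER_CUBIC)]))
```

```text
(no output)
```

View pics/w1d.png

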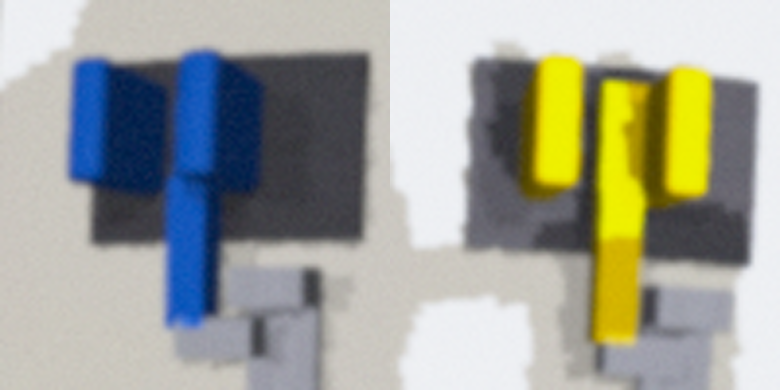

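Run:
```python
from h import *
import pickle
P=pickle.load(open('w1.pkl','rb'))
f=lambda c,x,y:onz('wrist',(110 if c=='b' else 245)+x/3.9,40+y/3.9,.182,P)[:2]
bl=[f('b',*q) for q in [(76,61),(107,61),(101,182),(70,180)]]
br=[f('b',*q) for q in [(182,53),(218,53),(215,177),(178,177)]]
yl=[f('y',*q) for q in [(148,58),(192,58),(186,187),(146,185)]]
yr=[f('y',*q) for q in [(279,68),(321,70),(317,196),(274,195)]]
for n,t in zip(('bl','br','yl','yr'),(bl,br,yl,yr)):
    t=np.array(t);c=t.mean(0);ax=(t[0]+t[1]-t[2]-t[3])/2;w=(t[0]+t[3]-t[1]-t[2])/2
    print(n,c.round(4),'len',np.linalg.norm(ax).round(4),np.degrees(np.arctan2(ax[1],ax[0])).round(1),'w',np.linalg.norm(w).round(4))
# front edge housing/pane top z=.143
print('post top',onz('wrist',246,172,.205,P))
m=cv2.inRange(cv2.cvtColor(cv2.imread('pics/w1.png'),cv2.COLOR_BGR2HSV),(5,200,120),(17,255,255));ys,xs=np.nonzero(m[140:190,225:270]);print(xs.min()+225,xs.max()+225,ys.min()+140,ys.max()+140)
```

```text
bl [0.6662 0.08  ] len 0.0226 -10.1 w 0.0063
br [0.6625 0.0589] len 0.0229 -8.7 w 0.0069
yl [ 0.6474 -0.0273] len 0.023 -9.3 w 0.0073
yr [ 0.6436 -0.05  ] len 0.023 -9.6 w 0.0077
post top [0.58639439 0.0088677  0.205     ]
236 257 158 181
```

View pics/w1c.png

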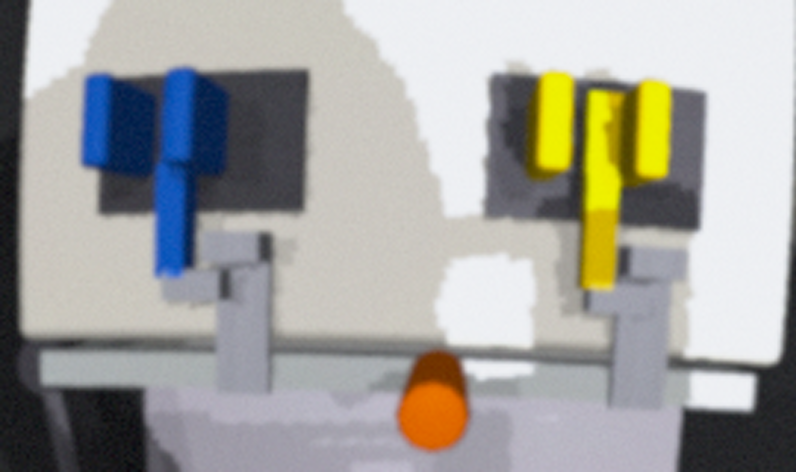

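```bash
cat >> h.py <<'E'
def go(t,yaw=None):
    s=observe();T=R.from_quat(s['tcp_rot']);p=s['eef_pos']
    d=T.inv().apply(np.array(t)-p)*1000
    r=np.zeros(3)
    if yaw is not None:
        G=R.from_euler('z',yaw,degrees=True)*R.from_euler('x',180,degrees=True)
        r=np.degrees((T.inv()*G).as_rotvec())
    print('t',round(s['time_s'],2),'pos',p.round(4),'d_tool',d.round(1),'rot',r.round(2),'F',s['force'].round(2),'w',round(s['gripper_width'],4))
E
python3 - <<'E'
from h import *
go((.6464,-.0332,.226),-9.7)
E
```

```text
t 1.7 pos [0.5531 0.007  0.2914] d_tool [97.8 27.1 65.6] rot [ 0.32 -0.03  2.02] F [ 2.85 -1.    1.35] w 0.0868
```

>>> jog_arm(plan=[25,7,0,0.3,0,2,1,25,7,0,0,0,0,1,25,7,0,0,0,0,1,20,6,10,0,0,0,1,0,0,10,0,0,0,1])

```text
time_s: 2.2
eef_pos: [0.6456, -0.0388, 0.2698]
tcp_rot: [0.996, -0.087, -0.0, 0.0]
force: [-0.2, -0.4, -0.2]
gripper_width: 0.0871
```

Run:
```python
from h import *
import pickle
p=camera_params('wrist');im=grab_frame('wrist');cv2.imwrite('pics/w2.png',im);pickle.dump(p,open('w2.pkl','wb'))
go((.6464,-.0332,.226),-9.7)
```

```text
t 2.25 pos [ 0.6438 -0.0383  0.2677] d_tool [ 1.9 -5.5 41.7] rot [ 0.03  0.29 -0.33] F [-0.96  0.07 -1.84] w 0.0873
```

View pics/w2.png

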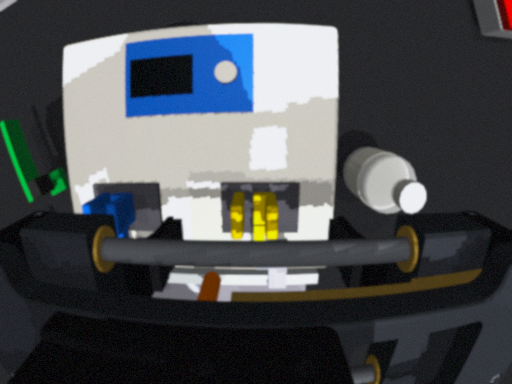

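>>> jog_arm(plan=[1,-3,12,0,0,0,1,1,-2,12,0,0,0,1,0,0,12,0,0,0,1,0,0,5,0,0,0,1,0,0,0,0,0,0,1])

```text
time_s: 2.75
eef_pos: [0.6433, -0.0312, 0.2227]
tcp_rot: [0.996, -0.086, -0.004, 0.0]
force: [-0.0, -0.9, 0.9]
gripper_width: 0.0872
```

Run:
```python
from h import *
go((.6464,-.0332,.226),-9.7)
```

```text
t 2.75 pos [ 0.6433 -0.0312  0.2227] d_tool [ 3.4  1.5 -3.3] rot [ 0.06  0.5  -0.18] F [-0.05 -0.94  0.85] w 0.0872
```

>>> jog_arm(plan=[2,1,-3,0,0,0,1,0,0,0,0,0,0,0.4,0,0,0,0,0,0,0.3,0,0,0,0,0,0,0,0,0,0,0,0,0,0], squeeze=15)

```text
time_s: 3.25
eef_pos: [0.646, -0.0325, 0.2283]
tcp_rot: [0.996, -0.086, -0.002, -0.0]
force: [0.8, 0.2, -0.2]
gripper_width: 0.0627
```

>>> jog_arm(plan=[0,0,0,0,0,0,0,0,0,0,0,0,0,0,0,0,0,0,0,0,0,0,0,0,0,0,0,0,0,0,0,0,0,0,0])

```text
time_s: 3.75
eef_pos: [0.6459, -0.034, 0.2287]
tcp_rot: [0.996, -0.086, -0.002, 0.001]
force: [-2.1, 12.6, 2.9]
gripper_width: 0.0234
```

>>> jog_arm(plan=[0,-1.5,0,0,0,0,0,0,0,0,0,0,0,0,0,0,0,0,0,0,0,0,0,0,0,0,0,0,0,0,0,0,0,0,0])

```text
time_s: 4.25
eef_pos: [0.6462, -0.0322, 0.2287]
tcp_rot: [0.996, -0.086, -0.002, 0.001]
force: [-0.2, -1.1, -0.1]
gripper_width: 0.0195
```

>>> jog_arm(plan=[0,0,0,0,0,0,0.5,0,0,0,0,0,0,1,0,0,0,0,0,0,1,0,0,-20,0,0,0,1,0,0,-20,0,0,0,1])

```text
time_s: 4.75
eef_pos: [0.645, -0.0313, 0.2657]
tcp_rot: [0.996, -0.086, -0.006, 0.001]
force: [0.8, 0.3, 1.4]
gripper_width: 0.0518
```

Run:
```python
from h import *
go((.6652,.0750,.228),-9.7)
```

```text
t 4.75 pos [ 0.645  -0.0313  0.2657] d_tool [   2.1 -108.2   37.4] rot [ 0.14  0.7  -0.19] F [0.76 0.32 1.43] w 0.0518
```

>>> jog_arm(plan=[0,-25,-5,0,0.7,0,1,0,-28,-4,0,0,0,1,1,-28,0,0,0,0,1,1,-27,0,0,0,0,1,0,0,0,0,0,0,1])

```text
time_s: 5.25
eef_pos: [0.6676, 0.0781, 0.2795]
tcp_rot: [0.996, -0.087, 0.004, -0.001]
force: [0.3, -0.1, -0.2]
gripper_width: 0.0852
```

Run:
```python
from h import *
import pickle
p=camera_params('wrist');im=grab_frame('wrist');cv2.imwrite('pics/w3.png',im);pickle.dump(p,open('w3.pkl','wb'))
go((.6652,.0750,.228),-9.7)
```

```text
t 5.3 pos [0.6673 0.0769 0.2794] d_tool [-2.1  2.3 51.4] rot [-0.07 -0.44 -0.39] F [-0.82 -0.92  0.57] w 0.0862
```

View pics/w3.png

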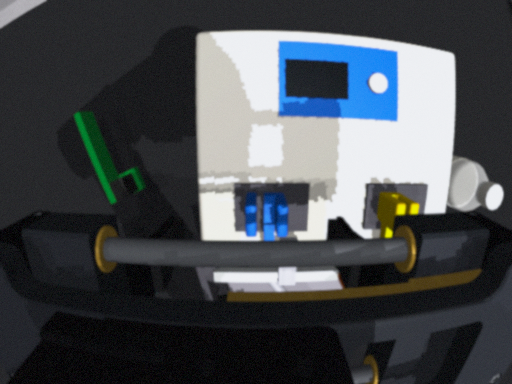

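The wrist picture shows the yellow tabs closed up (about 390–418, 205). The blue tabs are between the fingers at 251 and 282, still apart. Next I descend on the blue catch.

>>> jog_arm(plan=[-1,1,12,0,0,0,1,-1,1,14,0,0,0,1,0,0,14,0,0,0,1,0,0,8,0,0,0,1,0,0,0,0,0,0,1])

```text
time_s: 5.8
eef_pos: [0.6633, 0.0711, 0.2269]
tcp_rot: [0.996, -0.09, 0.002, -0.0]
force: [-0.3, 0.1, -0.3]
gripper_width: 0.0872
```

Run:
```python
from h import *
go((.6652,.0750,.228),-9.7)
```

```text
t 5.8 pos [0.6633 0.0711 0.2269] d_tool [ 1.2 -4.2 -1.1] rot [-0.03 -0.25 -0.65] F [-0.3   0.12 -0.28] w 0.0872
```

>>> jog_arm(plan=[1,-4,-1,0,0,-0.5,0.6,0,0,0,0,0,0,0.3,0,0,0,0,0,0,0,0,0,0,0,0,0,0,0,0,0,0,0,0,0])

```text
time_s: 6.3
eef_pos: [0.6659, 0.0742, 0.2299]
tcp_rot: [0.996, -0.086, 0.004, -0.0]
force: [0.4, -0.1, -0.7]
gripper_width: 0.055
```

>>> jog_arm(plan=[0,0,0,0,0,0,0,0,0,0,0,0,0,0,0,0,0,0,0,0,0,0,0,0,0,0,0,0,0,0,0,0,0,0,0])

```text
time_s: 6.8
eef_pos: [0.6662, 0.0755, 0.2304]
tcp_rot: [0.996, -0.086, 0.005, -0.002]
force: [-0.7, 4.1, 0.3]
gripper_width: 0.0197
```

>>> jog_arm(plan=[0,0,0,0,0,0,0,0,0,0,0,0,0,0.6,0,0,0,0,0,0,1,0,0,0,0,0,0,1,0,0,-25,0,0,0,1])

```text
time_s: 7.3
eef_pos: [0.6641, 0.0752, 0.2514]
tcp_rot: [0.996, -0.086, 0.0, -0.001]
force: [-0.2, -0.5, -0.1]
gripper_width: 0.0435
```

Run:
```python
from h import *
go((.586,.0085,.295),-9.7)
```

```text
t 7.3 pos [0.6641 0.0752 0.2514] d_tool [-65.5  79.  -43.8] rot [-0.07 -0.04 -0.17] F [-0.2  -0.54 -0.14] w 0.0435
```

>>> jog_arm(plan=[0,0,-25,0,0,0,1,0,10,-20,0,0,0,1,-35,23,0,0,0,0,1,-35,23,0,0,0,0,1,-35,23,0,0,0,0,1])

```text
time_s: 7.8
eef_pos: [0.5492, 0.0154, 0.2991]
tcp_rot: [0.996, -0.085, 0.004, -0.002]
force: [0.4, -0.1, 1.3]
gripper_width: 0.0823
```

Run:
```python
from h import *
import pickle
p=camera_params('wrist');im=grab_frame('wrist');cv2.imwrite('pics/w4.png',im);pickle.dump(p,open('w4.pkl','wb'))
go((.586,.0085,.295),-9.7)
```

```text
t 7.85 pos [0.542  0.0128 0.2984] d_tool [44.1 -3.3  3.4] rot [-0.12 -0.05 -0.21] F [-7.27 -0.55 -3.08] w 0.0843
```

View pics/w4.png

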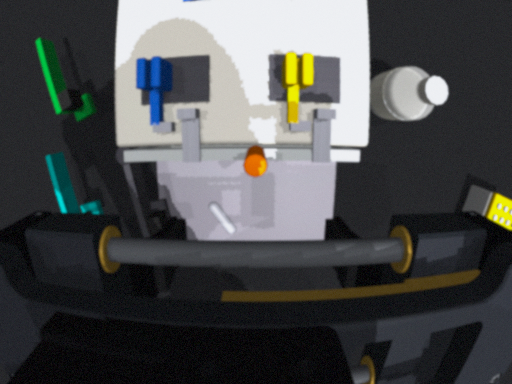

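Run:
```python
from h import *
import pickle
P=pickle.load(open('w4.pkl','rb'))
im=cv2.imread('pics/w4.png');m=cv2.inRange(cv2.cvtColor(im,cv2.COLOR_BGR2HSV),(5,200,60),(17,255,255));ys,xs=np.nonzero(m[140:190,235:275]);print(xs.min()+235,xs.max()+235,ys.min()+140,ys.max()+140)
print(onz('wrist',255.5,166.5,.205,P))
y=np.array([.1685,.9857]);x=np.array([.9857,-.1685])
# pane left front corner, right end
for q in((119,155),(359,156)):print(onz('wrist',*q,.143,P))
```

```text
245 265 147 175
[0.58609001 0.00852197 0.205     ]
[0.60890819 0.13017424 0.143     ]
[ 0.57089434 -0.08085932  0.143     ]
```

>>> jog_arm(plan=[22,-2,0,0,0,0,1,22,-1,0,0,0,0,1,0,0,15,0,0,0,1,0,0,15,0,0,0,1,0,0,0,0,0,0,1])

```text
time_s: 8.35
eef_pos: [0.5846, 0.0064, 0.2709]
tcp_rot: [0.996, -0.087, 0.003, -0.002]
force: [-1.6, 0.7, 0.1]
gripper_width: 0.0873
```

Run:
```python
from h import *
go((.586,.0085,.240),-9.7)
```

```text
t 8.35 pos [0.5846 0.0064 0.2709] d_tool [ 0.8 -2.1 30.9] rot [-0.28 -0.29 -0.31] F [-1.57  0.69  0.09] w 0.0873
```

>>> jog_arm(plan=[1,-2,15,0,0,0,1,0,0,14,0,0,0,0.6,0,0,2,0,0,0,0.3,0,0,0,0,0,0,0,0,0,0,0,0,0,0], squeeze=30)

```text
time_s: 8.85
eef_pos: [0.5881, 0.0085, 0.2431]
tcp_rot: [0.996, -0.087, 0.006, -0.003]
force: [-0.0, 0.2, -0.5]
gripper_width: 0.0625
```

>>> jog_arm(plan=[0,0,0,0,0,0,0,0,0,0,0,0,0,0,0,0,0,0,0,0,0,0,0,0,0,0,0,0,0,0,0,0,0,0,0])

```text
time_s: 9.35
eef_pos: [0.589, 0.0087, 0.246]
tcp_rot: [0.996, -0.087, 0.008, -0.003]
force: [-0.0, 0.2, 0.1]
gripper_width: 0.0232
```

Run:
```python
from h import *
go((.586,.0085,.240),-9.7)
```

```text
t 9.35 pos [0.589  0.0087 0.246 ] d_tool [-3.   0.8  6. ] rot [-0.44 -0.87 -0.26] F [-0.04  0.22  0.07] w 0.0232
```

>>> jog_arm(plan=[-3,0,6,-0.4,-0.8,0,0,0,0,1,0,0,0,0,0,0,0,0,0,0,0,0,0,0,0,0,0,0,0,0,0,0,0,0,0])

```text
time_s: 9.85
eef_pos: [0.587, 0.0093, 0.2414]
tcp_rot: [0.996, -0.086, 0.002, 0.0]
force: [-0.9, -0.1, 1.7]
gripper_width: 0.0152
```

```bash
cat >> h.py <<'E'
H=np.array([.6066,.1288])
def arc(th0,ths,r=.122):
    s=observe();T=R.from_quat(s['tcp_rot']);p=s['eef_pos']
    v=p[:2]-H;print('r',np.hypot(*v).round(4),'theta',(np.radians(-99.7)-np.arctan2(v[1],v[0]))%(2*np.pi))
    for th in ths:
        a=np.radians(-99.7)-th;t=np.r_[H+r*np.array([np.cos(a),np.sin(a)]),.240]
        print(round(th,2),t.round(4),(T.inv().apply(t-p)*1000).round(1))
E
python3 - <<'E'
from h import *
go((.586,.0085,.240),-9.7)
arc(0,np.arange(0,1.7,.1))
E
```

```text
t 9.85 pos [0.587  0.0093 0.2414] d_tool [-0.8  1.   1.4] rot [ 0.02 -0.22 -0.17] F [-0.87 -0.11  1.68] w 0.0152
r 0.1211 theta 6.2769033036289095
0.0 [0.586  0.0085 0.24  ] [-0.8  0.9  1.4]
0.1 [0.5741 0.0112 0.24  ] [-12.9   0.4   1.3]
0.2 [0.5626 0.015  0.24  ] [-25.   -1.4   1.3]
0.3 [0.5514 0.02   0.24  ] [-36.8  -4.4   1.2]
0.4 [0.5408 0.026  0.24  ] [-48.3  -8.5   1.2]
0.5 [0.5309 0.0331 0.24  ] [-59.3 -13.8   1.1]
0.6 [0.5217 0.0412 0.24  ] [-69.7 -20.2   1.1]
0.7 [0.5134 0.0501 0.24  ] [-79.4 -27.5   1. ]
0.8 [0.506  0.0598 0.24  ] [-88.4 -35.8   1. ]
0.9 [0.4996 0.0701 0.24  ] [-96.5 -44.9   1. ]
1.0 [0.4943 0.0811 0.24  ] [-103.6  -54.8    0.9]
1.1 [0.4901 0.0926 0.24  ] [-109.7  -65.4    0.9]
1.2 [0.4871 0.1044 0.24  ] [-114.7  -76.5    0.9]
1.3 [0.4852 0.1164 0.24  ] [-118.6  -88.1    0.9]
1.4 [0.4846 0.1286 0.24  ] [-121.3 -100.     0.9]
1.5 [0.4852 0.1408 0.24  ] [-122.8 -112.1    0.9]
1.6 [0.487  0.1529 0.24  ] [-123.1 -124.3    0.8]
```

>>> jog_arm(plan=[-10,0,1,0,0,0,0,-12,-1,0,0,0,0,0,-12,-3,0,0,0,0,0,-12,-4,0,0,0,0,0,-11,-5,0,0,0,0,0])

```text
time_s: 10.35
eef_pos: [0.5323, 0.0315, 0.2412]
tcp_rot: [0.996, -0.088, 0.006, 0.001]
force: [1.8, -1.9, 2.5]
gripper_width: 0.0148
```

Run:
```python
from h import *
go((.586,.0085,.240),-9.7)
arc(0,np.arange(0.5,1.1,.1))
```

```text
t 10.35 pos [0.5323 0.0315 0.2412] d_tool [56.8 13.3  1.9] rot [ 0.04 -0.71 -0.39] F [ 1.79 -1.93  2.5 ] w 0.0148
r 0.1224 theta 0.48271807613564066
0.5 [0.5309 0.0331 0.24  ] [-1.7 -1.3  1.2]
0.6 [0.5217 0.0412 0.24  ] [-12.2  -7.6   1.1]
0.7 [0.5134 0.0501 0.24  ] [-21.9 -14.9   0.9]
0.8 [0.506  0.0598 0.24  ] [-30.9 -23.2   0.8]
0.9 [0.4996 0.0701 0.24  ] [-39.  -32.3   0.7]
1.0 [0.4943 0.0811 0.24  ] [-46.2 -42.2   0.6]
1.1 [0.4901 0.0926 0.24  ] [-52.3 -52.7   0.5]
```

Following the arc well, with low forces. Next is the click at 0.95 rad.

>>> jog_arm(plan=[-12,-7,1,0,-0.5,0,0,-10,-8,0,0,0,0,0,-9,-8,0,0,0,0,0,-8,-9,0,0,0,0,0,-7,-10,0,0,0,0,0])

```text
time_s: 10.85
eef_pos: [0.4888, 0.0825, 0.2412]
tcp_rot: [0.996, -0.087, 0.001, 0.003]
force: [2.1, -4.4, 3.8]
gripper_width: 0.0153
```

Run:
```python
from h import *
go((.586,.0085,.240),-9.7)
arc(0,np.arange(1,1.6,.1))
```

```text
t 10.85 pos [0.4888 0.0825 0.2412] d_tool [108.6  56.    1.8] rot [ 0.35 -0.13 -0.31] F [ 2.09 -4.42  3.83] w 0.0153
r 0.1266 theta 1.0272481904833497
1.0 [0.4943 0.0811 0.24  ] [5.7 0.4 1.2]
1.1 [0.4901 0.0926 0.24  ] [ -0.4 -10.1   1.2]
1.2 [0.4871 0.1044 0.24  ] [ -5.5 -21.3   1.1]
1.3 [0.4852 0.1164 0.24  ] [ -9.4 -32.8   1. ]
1.4 [0.4846 0.1286 0.24  ] [-12.1 -44.7   0.9]
1.5 [0.4852 0.1408 0.24  ] [-13.6 -56.8   0.9]
1.6 [0.487  0.1529 0.24  ] [-14.  -69.    0.8]
```

>>> jog_arm(plan=[0,-5,1,0,0,0,0,0,-5,0,0,0,0,0,-1,-5,0,0,0,0,0,-1,-4,0,0,0,0,0,0,-2,0,0,0,0,0])

```text
time_s: 11.35
eef_pos: [0.4817, 0.1042, 0.2411]
tcp_rot: [0.996, -0.086, -0.007, 0.009]
force: [0.6, -3.8, 5.3]
gripper_width: 0.0153
```

Run:
```python
from h import *
cv2.imwrite('pics/s5.png',cv2.resize(grab_frame('scene')[120:260,160:310],None,fx=5,fy=4,interpolation=cv2.INTER_CUBIC))
cv2.imwrite('pics/w5.png',grab_frame('wrist'))
go((.586,.0085,.240),-9.7)
arc(0,np.arange(1,1.6,.1))
```

```text
t 11.45 pos [0.4817 0.1042 0.2411] d_tool [119.1  76.4   1. ] rot [ 1.09  0.77 -0.15] F [-1.67 -3.27  5.89] w 0.0152
r 0.1273 theta 1.2068231658215494
1.0 [0.4943 0.0811 0.24  ] [16.4 20.5  1.3]
1.1 [0.4901 0.0926 0.24  ] [10.3 10.   1.2]
1.2 [0.4871 0.1044 0.24  ] [ 5.3 -1.1  1. ]
1.3 [0.4852 0.1164 0.24  ] [  1.4 -12.7   0.9]
1.4 [0.4846 0.1286 0.24  ] [ -1.3 -24.6   0.7]
1.5 [0.4852 0.1408 0.24  ] [ -2.8 -36.7   0.5]
1.6 [0.487  0.1529 0.24  ] [ -3.1 -48.9   0.2]
```

View pics/s5.png

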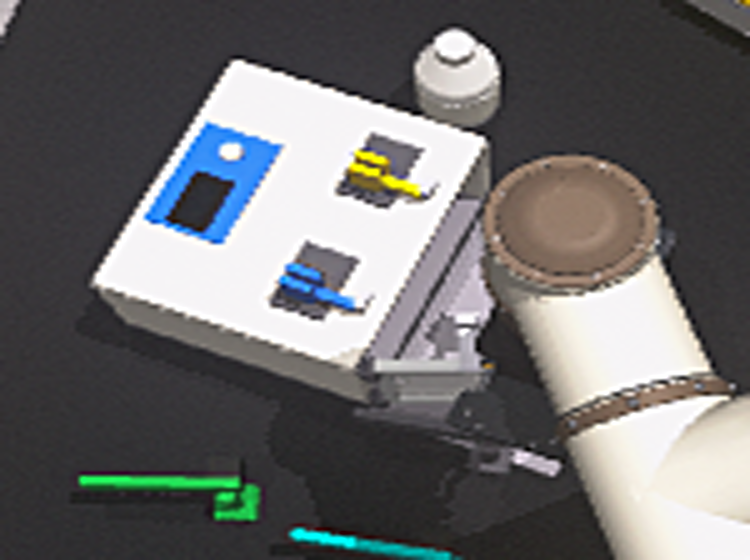

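View pics/w5.png

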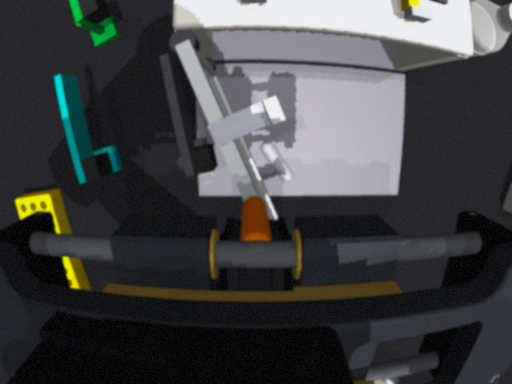

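>>> jog_arm(plan=[1,-3,0,0.5,0.4,0,0,1,-3,0,0.5,0.4,0,0,1,-3,0,0,0,0,0,0,-2,0,0,0,0,0,0,0,0,0,0,0,0])

```text
time_s: 11.95
eef_pos: [0.4795, 0.1131, 0.2411]
tcp_rot: [0.996, -0.086, -0.008, 0.006]
force: [3.1, -3.5, 2.8]
gripper_width: 0.0155
```

Run:
```python
from h import *
go((.586,.0085,.240),-9.7)
arc(0,np.arange(1.3,1.6,.1))
```

```text
t 11.95 pos [0.4795 0.1131 0.2411] d_tool [122.8  84.9   0.5] rot [ 0.78  0.8  -0.13] F [ 3.07 -3.51  2.84] w 0.0155
r 0.128 theta 1.278667203014841
1.3 [0.4852 0.1164 0.24  ] [ 5.1 -4.3  1. ]
1.4 [0.4846 0.1286 0.24  ] [  2.4 -16.2   0.8]
1.5 [0.4852 0.1408 0.24  ] [  0.9 -28.3   0.7]
1.6 [0.487  0.1529 0.24  ] [  0.6 -40.4   0.5]
```

>>> jog_arm(plan=[0.5,-2,0,0.4,0.4,0,0,0.5,-2,0,0.4,0.4,0,0,0,-2,0,0,0,0,0,0,-2,0,0,0,0,0,0,-2,0,0,0,0,0])

```text
time_s: 12.45
eef_pos: [0.4778, 0.1214, 0.241]
tcp_rot: [0.996, -0.086, -0.005, 0.004]
force: [-0.5, -3.9, 4.7]
gripper_width: 0.0149
```

>>> jog_arm(plan=[0,-2,0,0,0,0,0,0,-2,0,0,0,0,0,0,-1,0,0,0,0,0,0,0,0,0,0,0,0,0,0,0,0,0,0,0])

```text
time_s: 12.95
eef_pos: [0.4773, 0.1265, 0.241]
tcp_rot: [0.996, -0.085, -0.006, 0.005]
force: [1.3, -4.6, 4.4]
gripper_width: 0.0151
```

Run:
```python
from h import *
w=grab_frame('wrist');cv2.imwrite('pics/w6.png',cv2.resize(w[20:220,100:320],None,fx=3,fy=3,interpolation=cv2.INTER_CUBIC))
go((.586,.0085,.240),-9.7)
arc(0,np.arange(1.3,1.6,.1))
```

```text
t 13.0 pos [0.4773 0.1265 0.2411] d_tool [127.2  97.8   0.6] rot [ 0.64  0.69 -0.09] F [ 0.68 -4.02  4.46] w 0.0149
r 0.1293 theta 1.3838576617574967
1.3 [0.4852 0.1164 0.24  ] [9.5 8.6 1.1]
1.4 [0.4846 0.1286 0.24  ] [ 6.8 -3.3  1. ]
1.5 [0.4852 0.1408 0.24  ] [  5.3 -15.4   0.8]
1.6 [0.487  0.1529 0.24  ] [  5.  -27.6   0.7]
```

View pics/w6.png

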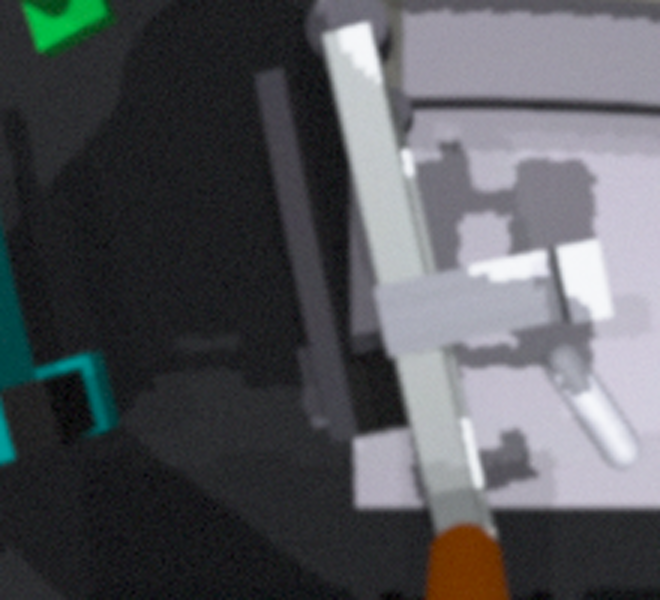

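Run:
```python
from h import *
print(onz('wrist',100+345/3,20+22/3,.145))
import pickle
P=pickle.load(open('w4.pkl','rb'))
s=observe();T=R.from_quat(s['tcp_rot']);g=s['eef_pos']+T.apply([0,0,.051]);print('grasp',g,proj('wrist',g))
print(onz('wrist',100+470/3,20+535/3,.19))
```

```text
[0.6050813  0.12841303 0.145     ]
grasp [0.47663828 0.12606324 0.19008834] (np.float64(253.9348450372241), np.float64(248.96450998276984))
[0.50410769 0.11993061 0.19      ]
```

>>> jog_arm(plan=[0,0,0,0,0,0,0,2,0,0,0,0,0,0,3,0,0,0,0,0,0,3,0,0,0,0,0,0,2,0,0,0,0,0,0], squeeze=6)

```text
time_s: 13.5
eef_pos: [0.4806, 0.1239, 0.2392]
tcp_rot: [0.996, -0.085, -0.015, 0.008]
force: [-3.4, -1.8, 7.6]
gripper_width: 0.0157
```

Run:
```python
from h import *
go((.586,.0085,.240),-9.7)
arc(0,np.arange(1.3,1.6,.1))
```

```text
t 13.5 pos [0.4806 0.1239 0.2392] d_tool [123.3  96.   -2.7] rot [ 1.03  1.69 -0.01] F [-3.37 -1.8   7.63] w 0.0157
r 0.1261 theta 1.3628555638308595
1.3 [0.4852 0.1164 0.24  ] [ 5.8  6.6 -0.9]
1.4 [0.4846 0.1286 0.24  ] [ 3.2 -5.3 -1. ]
1.5 [0.4852 0.1408 0.24  ] [  1.7 -17.4  -1.2]
1.6 [0.487  0.1529 0.24  ] [  1.4 -29.6  -1.4]
```

>>> jog_arm(plan=[1,-1,-1,0.5,0.8,0,0,1,-1,-1,0.5,0.8,0,0,0,-2,0,0,0,0,0,0,-2,0,0,0,0,0,0,0,0,0,0,0,0], squeeze=10)

```text
time_s: 14.0
eef_pos: [0.4793, 0.1286, 0.2391]
tcp_rot: [0.996, -0.085, -0.006, 0.002]
force: [-1.4, -1.8, 3.1]
gripper_width: 0.0161
```

>>> jog_arm(plan=[0,-2,0,0,0,0,0,0,-2,0,0,0,0,0,0,0,0,0,0,0,0,0,0,0,0,0,0,0,0,0,0,0,0,0,0], squeeze=25)

```text
time_s: 14.5
eef_pos: [0.4794, 0.1299, 0.2391]
tcp_rot: [0.996, -0.086, -0.008, 0.006]
force: [-2.0, -3.1, 3.6]
gripper_width: 0.0154
```

Run:
```python
from h import *
go((.586,.0085,.240),-9.7)
arc(0,np.arange(1.3,1.6,.1))
```

```text
t 14.5 pos [0.4794 0.1299 0.2391] d_tool [125.8 101.4  -1.5] rot [ 0.72  0.85 -0.13] F [-2.01 -3.12  3.59] w 0.0154
r 0.1272 theta 1.4102643431186648
1.3 [0.4852 0.1164 0.24  ] [ 8.  12.3 -0.9]
1.4 [0.4846 0.1286 0.24  ] [ 5.3  0.4 -1. ]
1.5 [0.4852 0.1408 0.24  ] [  3.8 -11.7  -1.2]
1.6 [0.487  0.1529 0.24  ] [  3.6 -23.9  -1.3]
```

>>> jog_arm(plan=[0,-2,0,0,0,0,0,0,-2,0,0,0,0,0,0,-2,0,0,0,0,0,0,-2,0,0,0,0,0,0,-2,0,0,0,0,0])

```text
time_s: 15.0
eef_pos: [0.4797, 0.1314, 0.239]
tcp_rot: [0.996, -0.086, -0.011, 0.016]
force: [-1.5, -10.7, 4.5]
gripper_width: 0.0158
```

Run:
```python
from h import *
for i in range(6):
    w=grab_frame(['wrist','scene','side'][i%3]);cv2.imwrite('pics/f%d.png'%i,w if i%3==0 else cv2.resize(w[100:300,140:360],None,fx=3,fy=3,interpolation=cv2.INTER_CUBIC))
    go((.586,.0085,.240),-9.7);
arc(0,[1.4,1.5])
```

```text
t 15.05 pos [0.4798 0.1315 0.2389] d_tool [ 1.258e+02  1.029e+02 -1.000e-01] rot [ 1.91  1.12 -0.21] F [ -0.84 -11.21   5.72] w 0.0157
t 15.1 pos [0.4798 0.1314 0.239 ] d_tool [125.8 102.9  -0. ] rot [ 1.9   1.11 -0.2 ] F [-1.13 -9.52  5.11] w 0.0155
t 15.15 pos [0.4797 0.1314 0.239 ] d_tool [ 1.258e+02  1.028e+02 -1.000e-01] rot [ 1.89  1.11 -0.21] F [ -2.03 -10.29   4.99] w 0.0156
t 15.2 pos [0.4797 0.1314 0.2389] d_tool [ 1.258e+02  1.028e+02 -1.000e-01] rot [ 1.89  1.11 -0.21] F [ -0.88 -10.41   4.78] w 0.0151
t 15.25 pos [0.4797 0.1314 0.239 ] d_tool [ 1.258e+02  1.028e+02 -1.000e-01] rot [ 1.89  1.11 -0.21] F [-0.97 -9.63  5.34] w 0.0157
t 15.3 pos [0.4797 0.1314 0.239 ] d_tool [ 1.258e+02  1.028e+02 -1.000e-01] rot [ 1.89  1.11 -0.21] F [ -0.41 -11.46   5.2 ] w 0.0156
r 0.1269 theta 1.4220692603647116
1.4 [0.4846 0.1286 0.24  ] [ 5.3  1.9 -1.1]
1.5 [0.4852 0.1408 0.24  ] [  3.8 -10.1  -1.5]
```

View pics/f3.png

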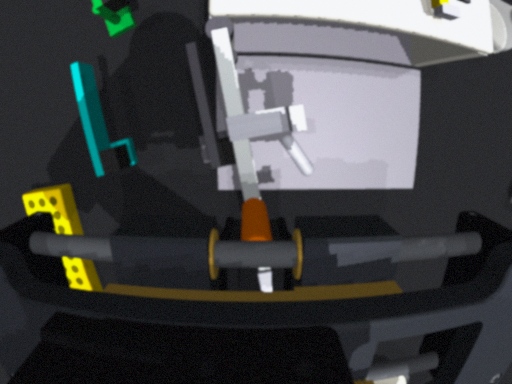

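View pics/f4.png

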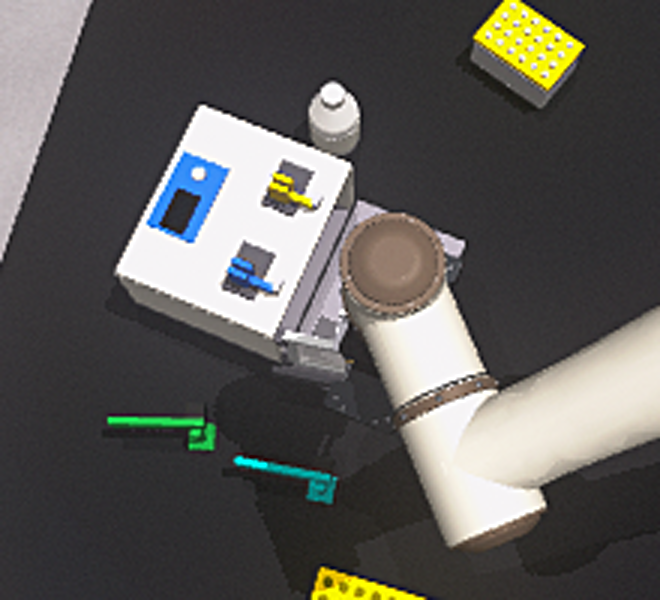

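Steady: the gate rests against the black block (bumper at about (208,150), under the pane), the push is about 10.5 N at the handle, and the grip is holding. I'm handing it in.

Run:
```python
from h import *
go((.586,.0085,.240),-9.7);print(job_done());go((.586,.0085,.240),-9.7)
```

```text
t 15.3 pos [0.4797 0.1314 0.239 ] d_tool [ 1.258e+02  1.028e+02 -1.000e-01] rot [ 1.89  1.11 -0.21] F [ -0.41 -11.46   5.2 ] w 0.0156
the job is handed in; nothing more can be done
None
the job is handed in; nothing more can be done
```

The incubator is open and handed in at 15.3 s. I pinched the yellow catch home first, then the blue one, and swung the gate past the click onto the black stop. The arm is still holding the handle there.

**Last checks:**
- **Catches:** each closed to about 19.5–19.7 mm between the fingers (20 mm is fully home). The final picture shows both still closed up.
- **Gate:** stopped at about 1.41 rad. It barely moved when I pushed further, so it is on the stop.
- **Push:** steady at about 10–11 N on the handle. By my estimate that is about 11 N on the stop, well inside the 0.8–30 N range; the stop force can't be read directly.
- **Grip:** set to 25 N, with the fingers at 15.6 mm on the 16 mm post.
- **Bystanders:** the arm never went near the bottle, tip box or tube rack, and they look undisturbed in the pictures. I did not measure their positions again.

**Did not go as planned:**
- My first squeeze of the yellow catch was about 1.5 mm off centre, so I recentred before it closed fully.
- While swinging, the post slid about 6 mm along the finger pads. I loosened the grip briefly and moved back, which recovered roughly half of that. The tool is also tilted about 2° at the end. The hold was steady at hand-in.

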